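# Tip the manifold block down onto the pressure spigot

### The job

Slide the yellow manifold block, still upright, squarely up against the low red-edged stop, then push it high up so that it tips over the stop and lies on the rubber bed with its port facing the fence. Then push the lying block along the bed until its port end is fully home over the brass spigot, press it against the fence with about 10 N for a second, and back off clear of it. Never push on the block with more than 25 N, and leave everything else on the bench where it is.

Things in the scene. Friction and masses are not known exactly. Their poses are not given: they have to be found in the camera images.
- block: Yellow manifold block, aluminium cap, 88 x 92 mm in plan (x, y), 120 mm tall, 0.4 to 0.85 kg, centre of mass mid-block; too wide to grasp. Origin: centre of its underside; z up to the port end; x towards the stop (within 5 degrees). Starts 15 to 45 mm short of the stop, within 4 mm of the centre line. Tipped past about 50 degrees it drops over by itself onto the soft bed: harmless.
- port (a point): Middle of the mouth of the port, a hole 32 mm across and 20 mm deep in the middle of the block's top (block z = 120 mm). When the block lies on the bed, its own x axis points down, its own z axis along the fixture's x axis, and its underside faces back to the pusher.
- fixture: Tip-down fixture fixed to the bench. Origin on the bench under the middle of the stop's front face; x along the block's travel (runway to fence), y left, z up. Runway: steel plate 150 mm wide, x = -160 to 0 mm, top at z = 6 mm. Stop: front face (x = 0) of the rubber bed, 12 mm above the runway. Bed: flat, 150 mm wide, x = 0 to 152 mm, top at z = 18 mm. No side walls.
- stop_edge (a point): Middle of the top front edge of the stop, red (fixture x = 0, y = 0, z = 18 mm). With its foot against the stop, the upright block's origin is at fixture x = -44 mm. Fully home and lying, the block's origin is at fixture x = 32 mm, y = 0 within 9 mm, z = 62 mm. The tipping block turns about this edge, so its rear face rises as it goes: tips kept level drag it down.
- fence: White upright fence plate, rigid part of the fixture, 150 mm wide, 22 mm thick, 92 mm tall above the bed. Origin at the bottom of the middle of its front face, at fixture x = 152 mm, z = 18 mm; axes as the fixture's. The brass spigot stands out of it towards the stop.
- spigot_tip (a point): Free end of the brass spigot, 14 mm in diameter and 14 mm long, pointing back towards the stop at 44 mm above the bed (fixture x = 138, y = 0, z = 62 mm). It fits the block's port with 9 mm to spare all round.
- tape: Bystander: roll of white tape, 100 mm in diameter, 45 mm tall, beside the fixture on its right (-y). Origin at the centre of its underside.
- flask: Bystander: white plastic bottle, 60 mm in diameter, 130 mm tall. Origin at the centre of its underside.
- gauge: Bystander: black dial gauge lying face up, 96 mm in diameter, 28 mm thick, brass stem to its own -x. Origin at the centre of its underside.
- bin: Bystander: blue open bin, 110 x 150 x 50 mm, with two fittings in it. Origin at the centre of its underside.
- coupling: Bystander: brass coupling ring in the bin, 32 mm in diameter, 30 mm tall. Origin at the centre of its underside.
- plug: Bystander: steel plug in the bin, 24 mm in diameter, 28 mm tall. Origin at the centre of its underside.
There are look-alikes about, which are no part of the job. What is shaped like the block but purple is not meant.

How it is judged (in metres and radians):
On the way, in this order (a step that is already met when the one before it is completed fails the run):
1. the block stands upright and square with its foot against the stop (x of block in the frame of fixture between -0.0475 and -0.03 m and angle between block's own z axis and vertical below 0.08 rad and angle between the x axis of block and the x axis of fixture, either way round below 0.08 rad), for 0.1 s.
2. the block has been tipped over and lies on the bed, port end to the fence (angle between block's own x axis and vertical above 3.04 rad and angle between the z axis of block and the x axis of fixture, either way round below 0.2 rad and x of block in the frame of fixture above -0.05 m), for 0.2 s.
3. the lying block is fully home over the spigot and pressed against the fence with 3 N or more for half a second (contact force between block and fence above 3 N and x of block in the frame of fixture above 0.029 m and angle between block's own x axis and vertical above 3.04 rad), for 0.5 s.
At the end, for the whole second after the job is handed in: The block lies flat on the bed (within 4 degrees), port end against the fence within 3.5 mm and square to it within 4 degrees, the spigot inside the port, at rest and untouched (angle between block's own x axis and vertical above 3.07 rad and angle between the z axis of block and the x axis of fixture, either way round below 0.07 rad and x of block in the frame of fixture above 0.0285 m and y of block in the frame of fixture between -0.011 and 0.011 m and z of block in the frame of fixture between 0.058 and 0.066 m and linear speed of block below 0.01 m/s).
It fails at once if the robot pushes on the block with more than 25 N (contact force between any of the fingers, the arm and block above 25 N).
It fails at once if a bystander is moved by more than 15 mm (distance of any of tape, flask, gauge, bin, coupling, plug from where it was at the start of the episode above 0.015 m).
It also fails if it takes over 72 s, if anything falls off the work surface, if the arm or the gripper's body presses on something with over 40 N, if the wrist force passes 120 N, or if a joint passes its speed limit or range.

### The arm

A 6-joint arm with a two-finger parallel gripper is mounted at the origin on the work surface. World frame = base frame: x ahead of the robot, y to its left, z up, the work surface at z = 0. Lengths are in mm, angles in rad, forces in N, time in s.
With the tool pointing down it reaches from about 250 to 775 mm from the base axis. Payload 4 kg.
Tool frame: the origin (TCP) lies between the finger pads; the fingertips stand 22 mm ahead of it and the grasp point (between the pads) lies 3 mm ahead of it; z points along the fingers, y is the line along which they close (so a half turn about z gives the same grasp; the last joint's range is limited). The gripper opens to 85 mm and grips with 20 to 120 N. Pads are 22 mm wide; open, the fingers measure 114 mm over their backs; the gripper's body (76 mm by 85 mm) begins 54 mm behind the grasp point. The pads swing forward as they close: fully open they stand 13 mm farther back than shut.
Start: joints at [1.059, 0.087, 1.371, -0, 1.684, -0.103], TCP at [218.639, 504.69, 253.341] pointing down, gripper open.
Joint ranges: [-3.1, 3.1], [-0.76, 2.03], [0.27, 2.55], [-1.08, 4.22], [0.17, 2.65], [-2.57, 2.57]. Speed limits (rad/s): [2.79, 2.79, 3.14, 3.14, 3.14, 3.14].

### API

Orientations are given as a unit quaternion [x, y, z, w].
In Python, from rig import telemetry, imaging, finish_job, finder gives the robot as it stands.
- The arm moves only by the shell command python3 -m pendant 'ROWS' [FORCE]. ROWS is JSON, one flat list of numbers, 7 for each row, row after row: the finger opening in mm, from 0 to 85.4, then the shift along the tool's x, y, z in units of 30 mm (1.0 is 30 mm), then the turn, a rotation vector about the tool's x, y, z in units of 8 degrees (1.0 is 8 degrees). A call has exactly 8 rows; each row shifts and turns the commanded pose from where the row before left it, along the tool's axes as they then stand; what a row does not reach is not made up. A row lasts 1/8 s, in which the tool goes at most 62.5 mm and 10.7 degrees, less where a joint would pass 70% of its speed; a pose out of reach is approached as far as the arm can. A call is refused whole if a number of a shift passes 1 or a number of a turn 1, either way. A call with a gripper value outside its range is refused whole. The fingers move at their own pace and stop on an object; FORCE is the grip in N (left out, the last holds). Time passes only in rows, so rows that do not move let the fingers close, or fill a call up. It gives the time, the measured TCP pose, the force, the opening and the grip force at its end, in the units of the state.
- telemetry.observe(): the state, without advancing time (a new reading comes with each control period).
- imaging.camera(name): name is "scene" or "side" or "wrist"; returns the picture (420x560x3 uint8, red, green, blue); there is no depth.
- imaging.camera_info(name): a dict with "fx", "fy", "cx", "cy" (pixels), "xyz" and "rotation" of the camera in the world. Camera axes: x right, y up, looking along -z (the intrinsics and any distortion apply to the point x, -y, -z); pixel columns grow to the right and rows downward; lengths in mm; the calibration is good to about 2 mm. A picture is of the moment at which its call begins: read the wrist's pose just before it. camera_info takes no time and is no camera call; for the wrist camera it gives the pose at the moment of the call.
- finish_job(): hands the job in; it is judged then, once.
Trained networks look in the newest picture that a camera, given by its name, has taken for a name from the list of things; names that differ only in an ending like _2 or _b are one class to them, and where a whole thing is asked for, a point or a joint stands for the part that bears it (a point fixed in the world has none). Each returns a list of dicts, best first, with "confidence" (0 to 1); they miss things now and then, are a little off and sometimes report something else, mostly with a low value. They report only what shows in the picture. A call takes as long as a camera call. They do not tell look-alikes from the thing itself.
- finder.find_in(camera, label): "xyz" ([x, y, z] in mm, in world coordinates, good to about 4 mm: the middle of the surface that is visible of it).
- finder.silhouettes(camera, label): "mask" (420x560 bool, what is visible of it).
- finder.landmark_of(camera, label): "xyz" ([x, y, z] in mm, in world coordinates, good to about 4 mm: a listed point, or the origin of a listed thing).
The state is a dict: "time": time; "joint_positions": joint angles; "joint_vel": joint speeds; "tau": joint torques, N m; "tcp_pos": TCP position; "orientation": TCP orientation; "force": force on the tool from outside, world axes, zero at the start; "wrist_torque": the same for the moment, N m; "gripper_width": opening from 0.0 (shut) to 1.0 (fully open); "gripper_force": force on a finger pad.
Only numpy, scipy, OpenCV 4.12 (cv2) and the standard library are available. Lean on these libraries where they do the work, as an engineer would, in place of code of your own. Each camera call takes 0.05 s, during which the arm holds its last target. There are 200 camera calls.

## Working session

There is one attempt and no reset: what is moved stays moved. The work goes in short steps, Python scripts to look and compute and a shell command to move; the robot and the scene stay as the last step left them, time stands still between calls to the robot, and variables do not carry over. Pictures are saved under pics/ and viewed, at most 13 in all, crops included, and the job is handed in when it is done.

```bash
ls; mkdir -p pics; cat > look.py <<'E'
from rig import telemetry, imaging, finder
import numpy as np, cv2
def save(c,n):
    im=imaging.camera(c); cv2.imwrite(f'pics/{n}.png',im[:,:,::-1]); return im
E
python3 - <<'E'
from look import *
s=telemetry.observe(); print(s)
a=save('scene','s0'); b=save('side','d0'); 
cv2.imwrite('pics/both0.png',cv2.resize(np.hstack([a,b]),(800,300))[:,:,::-1])
for c in('scene','side'):
    print(c,imaging.camera_info(c))
    for l in('block','port','fixture','stop_edge','fence','spigot_tip','tape','flask','gauge','bin'):
        print(l,[(np.round(d['xyz']).tolist(),round(d['confidence'],2)) for d in finder.landmark_of(c,l)])
E
```

```text
pics
{'time': 0.0, 'joint_positions': array([ 1.05889311e+00,  8.79764667e-02,  1.37227703e+00,  1.12535881e-05,
        1.68361810e+00, -1.03094057e-01]), 'joint_vel': array([-2.21595756e-05, -1.37428496e-03,  6.74903895e-04, -1.94641755e-03,
        3.03640169e-04, -1.77887740e-03]), 'tau': array([-9.06137211e-05, -3.51851821e+01, -3.13280189e+01, -1.08539452e-04,
        1.06935806e-02, -1.01573747e-05]), 'tcp_pos': array([218.40672953, 504.27631476, 252.11580042]), 'orientation': array([ 2.02983426e-01,  9.79181510e-01, -1.08432974e-03, -3.50219354e-04]), 'force': array([ 0.33352991, -0.18801703,  0.50940066]), 'wrist_torque': array([-0.00175042,  0.00374351,  0.0286173 ]), 'gripper_force': 0.0, 'gripper_width': 0.9987296801361998}
scene {'fx': 469.4420839942605, 'fy': 469.4420839942605, 'cx': 279.82468335213383, 'cy': 209.50441490767844, 'xyz': array([1120.54954697, -114.05756594,  807.46536362]), 'rotation': array([0.26834632, 0.21735828, 0.60673423, 0.71597431])}
block [([540.0, -125.0, 7.0], 0.94), ([299.0, -165.0, -3.0], 0.9), ([385.0, -302.0, -1.0], 0.56)]
port [([388.0, -3
[... 734 characters left out ...]
,  0.4611673 ,  0.88715073, -0.00958797])}
block [([539.0, -122.0, 5.0], 0.93), ([298.0, -169.0, -3.0], 0.62), ([389.0, -300.0, -1.0], 0.56), ([719.0, -318.0, 3.0], 0.16)]
port [([298.0, -172.0, 117.0], 0.89), ([536.0, -125.0, 131.0], 0.79), ([384.0, -302.0, 123.0], 0.65)]
fixture [([603.0, -121.0, 3.0], 0.77)]
stop_edge [([606.0, -116.0, 18.0], 0.71)]
fence [([750.0, -110.0, 22.0], 0.64)]
spigot_tip [([741.0, -111.0, 64.0], 0.78), ([568.0, 88.0, -1.0], 0.71), ([603.0, -116.0, 16.0], 0.38)]
tape [([623.0, -320.0, -1.0], 0.83), ([739.0, -112.0, 65.0], 0.21)]
flask [([605.0, -117.0, 18.0], 0.69), ([729.0, 69.0, -2.0], 0.66)]
gauge [([571.0, 88.0, 1.0], 0.75)]
bin [([734.0, -296.0, 1.0], 0.84)]
```

View pics/s0.png

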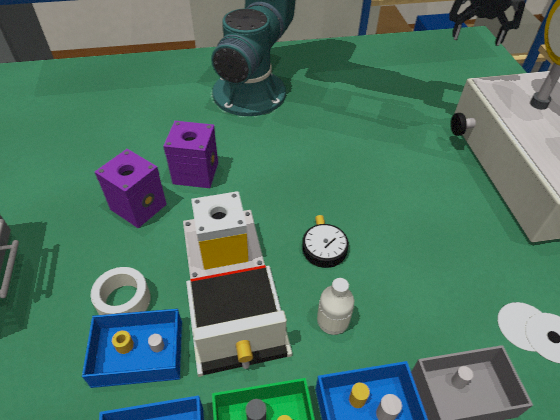

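View pics/d0.png

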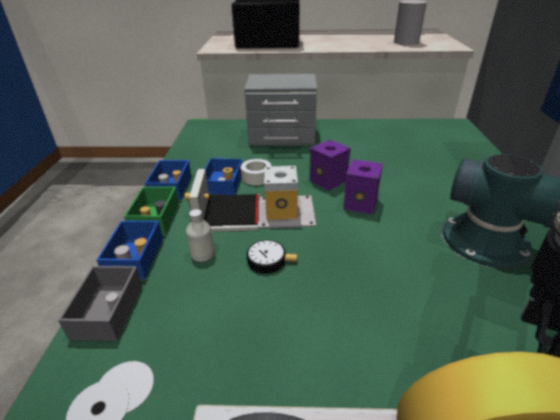

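The job's block is the yellow one with the aluminium cap, at scene px (222,232) and side px (282,195). The look-alikes are purple: scene (191,155) and (130,188), side (363,187) and (329,164). All candidates put the yellow block at about (539,-123). Next I measure the fixture and block yaw from edges.

```bash
cat >> look.py <<'E'
from scipy.spatial.transform import Rotation as R
def ray(c,uv,info=None):
    i=info or imaging.camera_info(c); uv=np.atleast_2d(uv)
    d=np.c_[(uv[:,0]-i['cx'])/i['fx'],-(uv[:,1]-i['cy'])/i['fy'],-np.ones(len(uv))]
    return np.array(i['xyz']),R.from_quat(i['rotation']).apply(d)
def onz(c,uv,z,info=None):
    o,d=ray(c,uv,info); return o+d*((z-o[2])/d[:,2])[:,None]
E
python3 - <<'E'
from look import *
i=imaging.camera_info('wrist'); s=telemetry.observe()
T=R.from_quat(s['orientation'])
print('cam in tool',T.inv().apply(i['xyz']-s['tcp_pos']),(T.inv()*R.from_quat(i['rotation'])).as_matrix().round(2).tolist())
print({k:v for k,v in i.items() if k not in('fx','fy','cx','cy')})
for c,f in(('scene','s0'),('side','d0')):
    im=cv2.imread(f'pics/{f}.png').astype(int); b,g,r=im[...,0],im[...,1],im[...,2]
    m=(r>110)&(r-g>70)&(r-b>70)
    n,l,st,ce=cv2.connectedComponentsWithStats(m.astype(np.uint8))
    for k in range(1,n):
        if st[k,4]>15:
            ys,xs=np.where(l==k); P=onz(c,np.c_[xs,ys],18)
            mu=P.mean(0); v=np.linalg.svd(P-mu)[2][0]; t=(P-mu)@v
            print(c,st[k].tolist(),'ends',(mu+v*t.min()).round(1),(mu+v*t.max()).round(1),'edge ang',np.degrees(np.arctan2(v[1],v[0])).round(2))
E
python3 - <<'E'
from look import *
a=cv2.imread('pics/s0.png')[180:380,160:310]; b=cv2.imread('pics/d0.png')[150:250,180:330]
cv2.imwrite('pics/c1.png',np.hstack([cv2.resize(a,(420,560),interpolation=2),cv2.resize(b,(380,560),interpolation=2)]))
E
```

```text
cam in tool [  65.06494889    0.47466108 -121.48245709] [[0.0, 0.97, 0.26], [1.0, -0.0, -0.0], [0.0, 0.26, -0.97]]
{'xyz': array([159.12613908, 530.98325283, 374.82635036]), 'rotation': array([-0.10867028, -0.07139034,  0.54481686,  0.82841341])}
scene [190, 265, 76, 17, 220] ends [ 610.6 -192.9   18. ] [601.6 -43.6  18. ] edge ang 93.44
side [255, 195, 3, 28, 54] ends [599.2 -46.6  18. ] [ 609.1 -183.4   18. ] edge ang -85.87
```

View pics/c1.png

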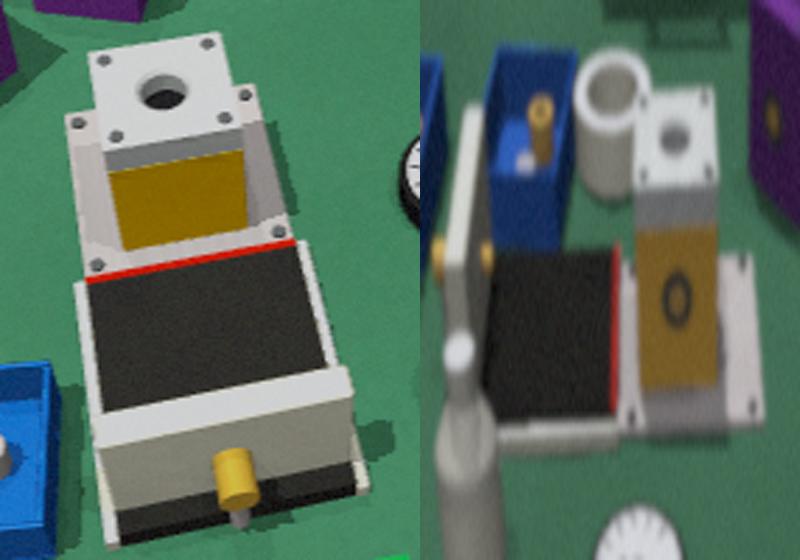

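The crop confirms the choice: a yellow body with an aluminium cap and a port, standing on the runway behind the red edge. Fixture: stop middle about (605.5,-118), yaw about 3.4°. I'll travel high, then turn so that tool x lies along fixture x. In that pose the fingers are side by side and their front faces push.

```bash
python3 -m pendant '[40,-0.96,-1,0,0,0,0, 40,-0.96,-1,0,0,0,0, 40,-0.96,-1,0,0,0,0, 40,-0.96,-1,0,0,0,0, 40,-0.96,-1,0,0,0,0, 40,-0.96,-1,0,0,0,0, 40,-0.96,-1,0,0,0,0, 40,-0.96,-1,0,0,0,0]' && python3 -m pendant '[40,-0.96,-1,0,0,0,0, 40,-0.96,-1,0,0,0,0, 40,-0.96,-1,0,0,0,0, 40,-0.96,-1,0,0,0,0, 40,-0.96,-1,0,0,0,0, 40,-0.96,-1,0,0,0,0, 40,-0.96,-1,0,0,0,0, 40,-0.96,-1,0,0,0,0]' && python3 -m pendant '[40,0,0,0,0,0,1, 40,0,0,0,0,0,1, 40,0,0,0,0,0,1, 40,0,0,0,0,0,1, 40,0,0,0,0,0,1, 40,0,0,0,0,0,1, 40,0,0,0,0,0,1, 40,0,0,0,0,0,1]' && python3 -m pendant '[40,0,0,0,0,0,1, 40,0,0,0,0,0,1, 40,0,0,0,0,0,1, 40,0,0,0,0,0,1, 40,0,0,0,0,0,1, 40,0,0,0,0,0,1, 40,0,0,0,0,0,1, 40,0,0,0,0,0,1]' && python3 -m pendant '[40,0,0,0,0,0,1, 40,0,0,0,0,0,1, 40,0,0,0,0,0,1, 40,0,0,0,0,0,0, 40,0,0,0,0,0,0, 40,0,0,0,0,0,0, 40,0,0,0,0,0,0, 40,0,0,0,0,0,0]'
```

```text
time: 2.1
tcp_pos: [334.9, 191.6, 253.5]
orientation: [0.203, 0.979, 0.0, 0.0]
force: [0.6, -0.2, 0.3]
gripper_width: 0.469
gripper_force: 0.0
time: 3.1
tcp_pos: [451.0, -120.3, 253.5]
orientation: [0.203, 0.979, 0.0, 0.0]
force: [-0.4, -0.1, 0.5]
gripper_width: 0.467
gripper_force: 0.0
time: 4.1
tcp_pos: [450.7, -118.9, 253.4]
orientation: [0.693, 0.721, 0.0, 0.0]
force: [0.0, -0.5, -0.5]
gripper_width: 0.47
gripper_force: 0.0
time: 5.1
tcp_pos: [450.6, -118.9, 253.4]
orientation: [0.97, 0.245, 0.0, 0.0]
force: [-0.4, -0.3, -0.0]
gripper_width: 0.469
gripper_force: 0.0
time: 6.1
tcp_pos: [450.7, -118.9, 253.3]
orientation: [0.999, 0.04, 0.0, -0.0]
force: [0.2, -0.1, -0.4]
gripper_width: 0.47
gripper_force: 0.0
```

```bash
python3 - <<'E'
from look import *
i=imaging.camera_info('wrist'); im=save('wrist','w1'); print(i)
for l in('block','port','stop_edge','spigot_tip','fence','fixture'):
    print(l,[(np.round(d['xyz'],1).tolist(),round(d['confidence'],2)) for d in finder.landmark_of('wrist',l)])
b,g,r=[im[...,k].astype(int) for k in(2,1,0)]
m=(r>110)&(r-g>70)&(r-b>70); ys,xs=np.where(m); print(m.sum())
if m.sum()>20:
    P=onz('wrist',np.c_[xs,ys],18,i); mu=P.mean(0); v=np.linalg.svd(P-mu)[2][0]; t=(P-mu)@v
    print('ends',mu+v*t.min(),mu+v*t.max(),np.degrees(np.arctan2(v[1],v[0])))
E
```

```text
{'fx': 316.55201373609515, 'fy': 316.55201373609515, 'cx': 276.4363754349599, 'cy': 206.4632428295577, 'xyz': array([ 515.84813227, -113.30879023,  374.78268403]), 'rotation': array([-0.09577721,  0.08823774, -0.67188576,  0.72911614])}
block [([384.9, -302.9, 1.4], 0.82), ([537.5, -122.9, 7.8], 0.75), ([300.5, -169.4, 1.4], 0.62)]
port [([392.7, -299.8, 121.9], 0.97), ([540.3, -128.7, 128.5], 0.73)]
stop_edge [([600.5, -119.1, 14.9], 0.61)]
spigot_tip []
fence [([626.0, -321.0, -0.4], 0.57)]
fixture [([603.4, -117.2, 0.5], 0.78)]
202
ends [ 613.39766601 -192.43899579   18.        ] [602.9416055  -42.57925774  18.        ] 93.99119082670529
```

View pics/w1.png

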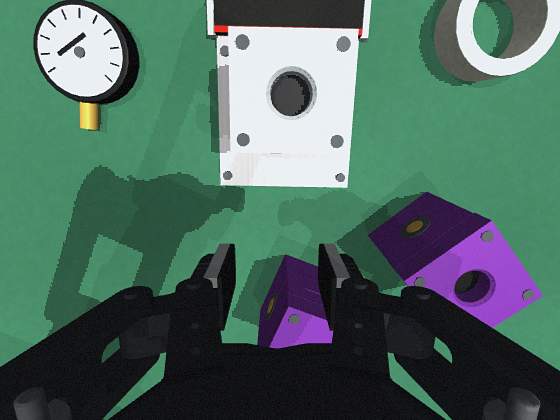

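Wrist view: block cap screws at (243,42), (343,44), (243,140), (337,141), port at (293,93), red edge partly hidden behind the cap at (220..365,30). I'll get the block pose from these in the fixture frame.

```bash
python3 - <<'E'
from look import *
i=imaging.camera_info('wrist')
S=onz('wrist',[[243,42],[343,44],[337,141],[243,140],[293,93]],126,i); print(S.round(1))
M=S[[0,1]].mean(0)-S[[2,3]].mean(0); L=S[[0,3]].mean(0)-S[[1,2]].mean(0)
print('block yaw',np.degrees([np.arctan2(M[1],M[0]),np.arctan2(-L[0],L[1])]))
y=np.radians(3.85); O=np.array([605.5,-117.8]); ex=np.array([np.cos(y),np.sin(y)]); ey=np.array([-ex[1],ex[0]])
for p in(S[:4].mean(0),S[4],[538.7,-123.3]): print('fixture',(p[:2]-O)@ex,(p[:2]-O)@ey)
t=telemetry.observe()['tcp_pos'][:2]; print('tcp',t,(t-O)@ex,(t-O)@ey)
im=cv2.imread('pics/w1.png').astype(int)
E
```

```text
[[ 568.8  -85.   126. ]
 [ 573.3 -156.4  126. ]
 [ 505.4 -161.   126. ]
 [ 500.3  -88.8  126. ]
 [ 537.5 -123.9  126. ]]
block yaw [3.49066871 3.84652038]
fixture -68.70742555537711 -0.4009059908757818
fixture -68.28446937025188 -1.5247213670442759
fixture -67.01854474826168 -1.0023272046796472
tcp [ 450.67144118 -118.91945856] -154.55431562579764 9.278972694401252
```

```bash
python3 -m pendant '[40,0.2,0.34,0,0,0,0.09, 40,0,0,0,0,0.78,0, 40,0,0,0,0,0.78,0, 40,0,0,0,0,0.78,0, 40,0,0,0,0,0.785,0, 40,0,0,0,0,0,0, 40,-0.32,0,0.69,0,0,0, 40,-0.32,0,0.69,0,0,0]' && python3 -m pendant '[40,-0.32,0,0.69,0,0,0, 40,-0.32,0,0.69,0,0,0, 40,-0.32,0,0.69,0,0,0, 40,-0.32,0,0.69,0,0,0, 40,-0.32,0,0.69,0,0,0, 40,0,0,0,0,0,0, 40,0,0,0,0,0,0, 40,0,0,0,0,0,0]'; python3 - <<'E'
from look import *
a=save('side','d2');b=save('wrist','w2')
cv2.imwrite('pics/b2.png',np.hstack([cv2.resize(a[130:270,180:390],(420,420)),cv2.resize(b,(380,420))])[:,:,::-1])
print(R.from_quat(telemetry.observe()['orientation']).as_matrix().round(3))
E
```

```text
time: 7.45
tcp_pos: [458.4, -129.3, 208.1]
orientation: [0.976, 0.033, 0.216, -0.007]
force: [0.9, -0.0, -0.2]
gripper_width: 0.469
gripper_force: 0.0
time: 8.45
tcp_pos: [458.9, -129.2, 95.2]
orientation: [0.976, 0.033, 0.217, -0.007]
force: [-0.4, 0.1, 0.5]
gripper_width: 0.464
gripper_force: 0.0
[[ 0.904  0.067  0.423]
 [ 0.061 -0.998  0.027]
 [ 0.424  0.001 -0.906]]
```

View pics/b2.png

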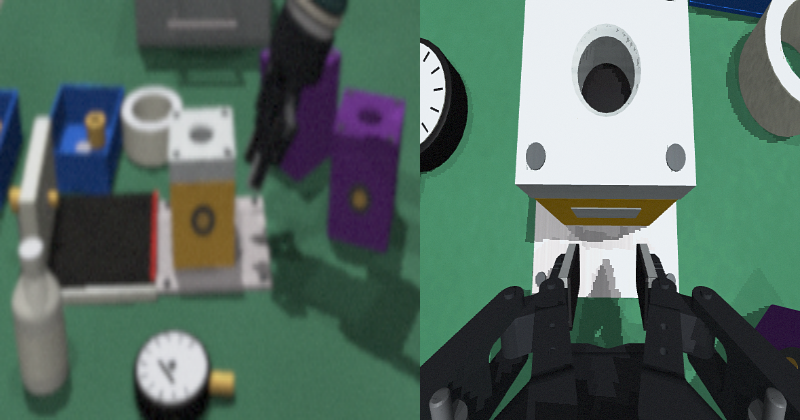

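```bash
python3 -m pendant '[40,-0.32,0,0.69,0,0,0, 40,0.09,0,0.042,0,0,0, 40,0.09,0,0.042,0,0,0, 40,0.09,0,0.042,0,0,0, 40,0.09,0,0.042,0,0,0, 40,0.09,0,0.042,0,0,0, 40,0.09,0,0.042,0,0,0, 40,0.09,0,0.042,0,0,0]'
```

```text
time: 9.55
tcp_pos: [478.5, -127.2, 70.7]
orientation: [0.976, 0.033, 0.216, -0.007]
force: [-4.0, -1.0, 2.7]
gripper_width: 0.468
gripper_force: 1.9
```

```bash
python3 -m pendant '[40,0.075,0,0.035,0,0,0, 40,0.075,0,0.035,0,0,0, 40,0.075,0,0.035,0,0,0, 40,0.075,0,0.035,0,0,0, 40,0.075,0,0.035,0,0,0, 40,0,0,0,0,0,0, 40,0,0,0,0,0,0, 40,0,0,0,0,0,0]';  python3 - <<'E'
from look import *
a=save('side','d3');b=save('wrist','w3')
cv2.imwrite('pics/b3.png',np.hstack([cv2.resize(a[130:270,180:390],(420,420),interpolation=2),cv2.resize(b,(380,420))])[:,:,::-1])
E
```

```text
time: 10.55
tcp_pos: [491.3, -126.3, 70.8]
orientation: [0.976, 0.033, 0.217, -0.007]
force: [-0.5, -0.3, 0.9]
gripper_width: 0.465
gripper_force: 0.0
```

View pics/b3.png

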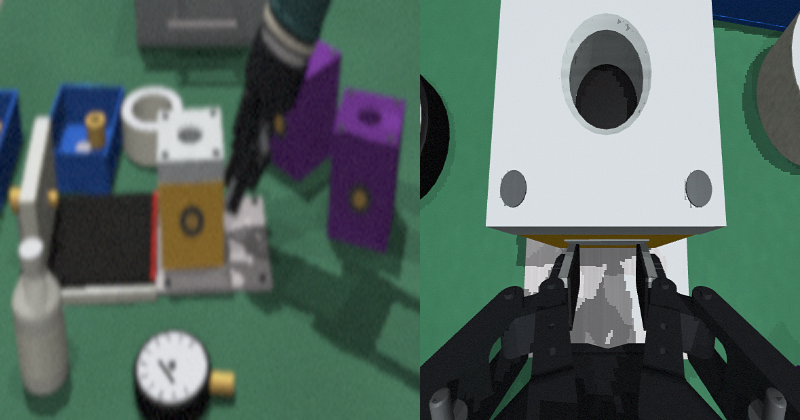

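The block has slid square and is a few mm short of the red edge (side view, block front at ~158 px against red ~155 px). I'll continue slowly.

```bash
python3 -m pendant '[40,0.03,0,0.014,0,0,0, 40,0.03,0,0.014,0,0,0, 40,0.03,0,0.014,0,0,0, 40,0.03,0,0.014,0,0,0, 40,0.03,0,0.014,0,0,0, 40,0,0,0,0,0,0, 40,0,0,0,0,0,0, 40,0,0,0,0,0,0]';  python3 - <<'E'
from look import *
i=imaging.camera_info('wrist');a=save('side','d4');b=save('wrist','w4')
for c in('side','wrist','scene'):
  if c=='scene': save(c,'s4')
  for l in('block','port'): print(c,l,[(np.round(d['xyz'],1).tolist(),round(d['confidence'],2)) for d in finder.landmark_of(c,l) if d['xyz'][0]>450])
E
```

```text
time: 11.65
tcp_pos: [496.1, -126.0, 70.7]
orientation: [0.976, 0.033, 0.216, -0.007]
force: [-1.7, -0.9, 0.1]
gripper_width: 0.466
gripper_force: 1.0
side block [([556.5, -122.1, 8.9], 0.7)]
side port []
wrist block [([558.8, -122.8, 8.1], 0.68)]
wrist port [([559.8, -125.4, 128.2], 0.61)]
scene block [([557.8, -119.1, 7.3], 0.84)]
scene port [([557.3, -119.8, 124.1], 0.93)]
```

```bash
python3 -m pendant '[40,0.03,0,0.014,0,0,0, 40,0.03,0,0.014,0,0,0, 40,0.03,0,0.014,0,0,0, 40,0,0,0,0,0,0, 40,0,0,0,0,0,0, 40,0,0,0,0,0,0, 40,0,0,0,0,0,0, 40,0,0,0,0,0,0]'
```

```text
time: 13.1
tcp_pos: [498.2, -125.7, 70.6]
orientation: [0.976, 0.033, 0.215, -0.007]
force: [-8.0, -0.2, 6.0]
gripper_width: 0.467
gripper_force: 4.1
```

```bash
python3 -m pendant '[40,0.03,0,0.014,0,0,0, 40,0.03,0,0.014,0,0,0, 40,0,0,0,0,0,0, 40,0,0,0,0,0,0, 40,0,0,0,0,0,0, 40,0,0,0,0,0,0, 40,0,0,0,0,0,0, 40,0,0,0,0,0,0]';python3 - <<'E'
from look import *
save('side','d5');save('wrist','w5');save('scene','s5')
for c in('side','wrist','scene'):
  for l in('block','port'): print(c,l,[(np.round(d['xyz'],1).tolist(),round(d['confidence'],2)) for d in finder.landmark_of(c,l) if d['xyz'][0]>450])
E
```

```text
time: 14.1
tcp_pos: [498.6, -125.5, 70.5]
orientation: [0.976, 0.034, 0.214, -0.008]
force: [-19.6, -0.6, 14.0]
gripper_width: 0.47
gripper_force: 9.6
side block [([560.0, -119.4, 8.0], 0.97), ([740.8, -113.0, 64.6], 0.17)]
side port [([558.1, -119.5, 129.1], 0.97)]
wrist block [([561.3, -123.5, 9.3], 0.56)]
wrist port [([561.3, -121.8, 126.5], 0.56)]
scene block [([557.3, -118.5, 7.8], 0.75)]
scene port [([560.8, -119.5, 125.4], 0.68)]
```

The block is seated against the stop; TCP x stalls at 498.4. That reached 24 N, so I back off now, rise, and come in high.

```bash
python3 -m pendant '[40,-0.3,0,-0.14,0,0,0, 40,0.23,0,-0.5,0,0,0, 40,0.23,0,-0.5,0,0,0, 40,0.24,0,-0.51,0,0,0, 40,0,0,0,0,0,0, 40,0.1,0,0.047,0,0,0, 40,0,0,0,0,0,0, 40,0,0,0,0,0,0]';python3 - <<'E'
from look import *
save('side','d6');save('wrist','w6');save('scene','s6')
for c in('side','wrist','scene'):
  for l in('block','port'): print(c,l,[(np.round(d['xyz'],1).tolist(),round(d['confidence'],2)) for d in finder.landmark_of(c,l) if d['xyz'][0]>450])
a=cv2.imread('pics/d6.png');b=cv2.imread('pics/w6.png')
cv2.imwrite('pics/b6.png',np.hstack([cv2.resize(a[130:270,180:390],(420,420),interpolation=2),cv2.resize(b,(380,420))]))
E
```

```text
time: 15.55
tcp_pos: [493.9, -125.9, 119.8]
orientation: [0.976, 0.033, 0.216, -0.008]
force: [0.6, -0.2, 0.2]
gripper_width: 0.47
gripper_force: 0.0
side block [([561.0, -120.2, 5.8], 0.79)]
side port [([558.7, -121.8, 129.6], 0.71)]
wrist block [([562.0, -122.3, 8.0], 0.97)]
wrist port [([729.0, -259.4, 4.1], 0.72), ([559.9, -125.3, 129.8], 0.67)]
scene block [([560.3, -120.8, 8.6], 0.66)]
scene port [([557.4, -122.3, 122.5], 0.82), ([737.4, -291.1, -2.4], 0.29)]
```

View pics/b6.png

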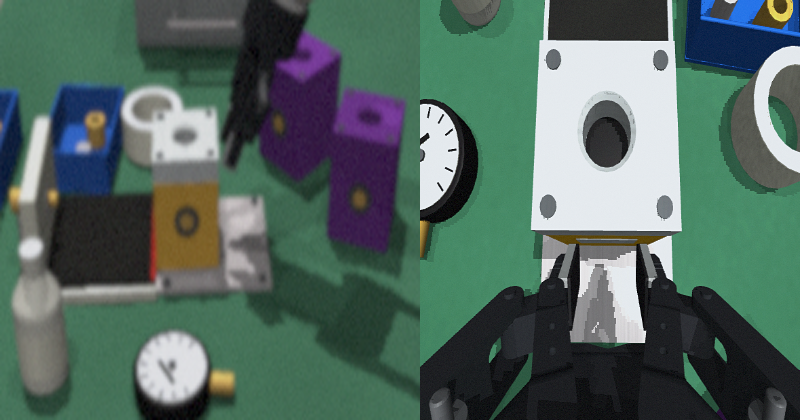

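Square against the stop (side view: block front on the red edge at ~153 px), fingers centred high on the rear face. Start tipping along the arc.

```bash
python3 -m pendant '[40,0.06,0,0.028,0,0,0, 40,0.06,0,0.028,0,0,0, 40,0.173,0,-0.048,0,0,0, 40,0.173,0,-0.048,0,0,0, 40,0.173,0,-0.048,0,0,0, 40,0.173,0,-0.048,0,0,0, 40,0,0,0,0,0,0, 40,0,0,0,0,0,0]';python3 - <<'E'
from look import *
save('side','d7');save('scene','s7')
for c in('side','scene'):
  for l in('block','port'): print(c,l,[(np.round(d['xyz'],1).tolist(),round(d['confidence'],2)) for d in finder.landmark_of(c,l) if d['xyz'][0]>450])
E
```

```text
time: 17.0
tcp_pos: [514.6, -124.8, 134.7]
orientation: [0.976, 0.033, 0.216, -0.007]
force: [-1.9, 0.7, 1.2]
gripper_width: 0.465
gripper_force: 0.8
side block [([557.2, -121.3, 12.7], 0.86), ([577.2, -118.9, 134.9], 0.21)]
side port [([573.9, -120.8, 134.2], 0.91)]
scene block [([555.9, -120.9, 16.0], 0.68), ([568.1, 82.9, -1.6], 0.2)]
scene port [([576.3, -120.2, 129.8], 0.68)]
```

Tipping cleanly (~9°, ~2 N). Continue the arc.

```bash
python3 -m pendant '[40,0.356,0,-0.034,0,0,0, 40,0.356,0,-0.034,0,0,0, 40,0.356,0,0.028,0,0,0, 40,0.356,0,0.028,0,0,0, 40,0.348,0,0.09,0,0,0, 40,0.348,0,0.09,0,0,0, 40,0.326,0,0.148,0,0,0, 40,0.326,0,0.148,0,0,0]';python3 - <<'E'
from look import *
a=save('side','d8');b=save('scene','s8')
for c in('side','scene'):
  for l in('block','port'): print(c,l,[(np.round(d['xyz'],1).tolist(),round(d['confidence'],2)) for d in finder.landmark_of(c,l) if d['xyz'][0]>450])
cv2.imwrite('pics/b8.png',np.hstack([cv2.resize(a[130:270,180:390],(420,420),interpolation=2),cv2.resize(b[160:380,140:340],(380,420))])[:,:,::-1])
E
```

```text
time: 18.3
tcp_pos: [596.3, -119.2, 157.1]
orientation: [0.976, 0.033, 0.216, -0.007]
force: [-0.4, -0.0, 0.1]
gripper_width: 0.465
gripper_force: 0.0
side block [([560.4, -120.1, 43.4], 0.58)]
side port [([653.3, -113.3, 116.6], 0.73)]
scene block [([561.3, -120.0, 47.7], 0.67)]
scene port [([662.7, -117.8, 104.2], 0.74)]
```

View pics/b8.png

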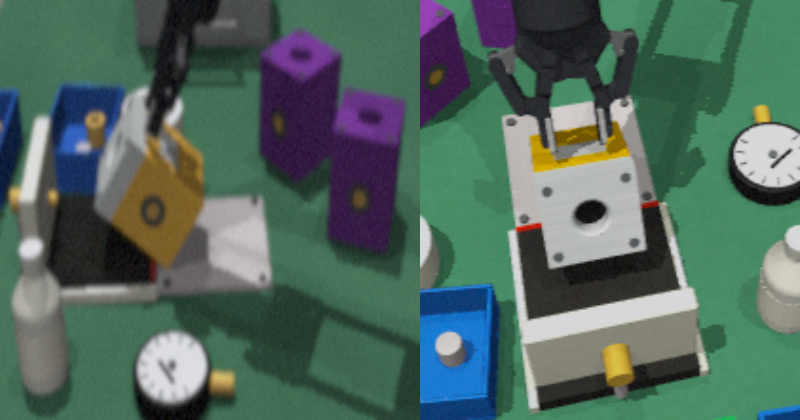

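Block is past balance, falling (~50°) onto the bed. Wait, then retreat.

```bash
python3 -m pendant '[40,0,0,0,0,0,0, 40,0,0,0,0,0,0, 40,0,0,0,0,0,0, 40,-0.45,0,-0.21,0,0,0, 40,-0.45,0,-0.21,0,0,0, 40,-0.45,0,-0.21,0,0,0, 40,-0.45,0,-0.21,0,0,0, 40,0,0,0,0,0,0]';python3 - <<'E'
from look import *
a=save('side','d9');b=save('scene','s9');w=save('wrist','w9')
for c in('side','scene','wrist'):
  for l in('block','port','spigot_tip'): print(c,l,[(np.round(d['xyz'],1).tolist(),round(d['confidence'],2)) for d in finder.landmark_of(c,l) if d['xyz'][0]>450])
cv2.imwrite('pics/b9.png',np.hstack([cv2.resize(w,(420,420)),cv2.resize(b[160:380,140:340],(380,420))])[:,:,::-1])
E
```

```text
time: 19.6
tcp_pos: [535.1, -123.5, 157.3]
orientation: [0.976, 0.032, 0.217, -0.007]
force: [0.9, -0.6, -1.0]
gripper_width: 0.469
gripper_force: 0.0
side block [([571.5, -120.8, 61.9], 0.74)]
side port [([692.3, -113.1, 64.2], 0.98)]
side spigot_tip [([742.3, -110.9, 63.6], 0.86)]
scene block [([573.3, -119.4, 67.1], 0.56)]
scene port [([691.5, -114.7, 60.8], 0.97)]
scene spigot_tip [([742.9, -111.1, 62.4], 0.82)]
wrist block [([573.8, -119.6, 62.9], 0.94)]
wrist port []
wrist spigot_tip [([741.8, -109.3, 59.9], 0.68), ([739.9, -293.9, -5.2], 0.15)]
```

View pics/b9.png

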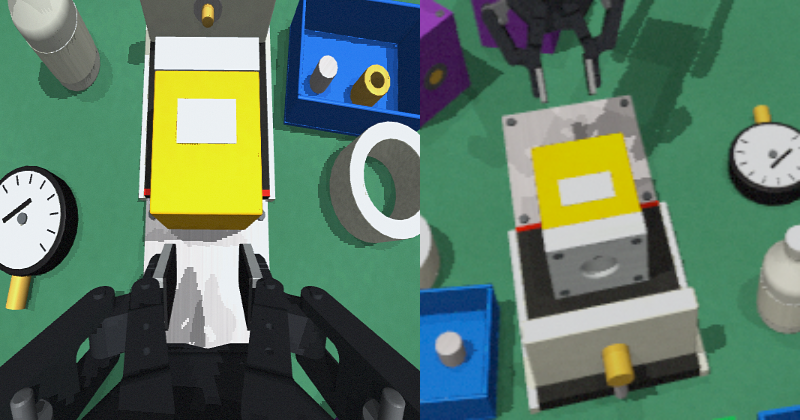

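The block lies flat, port towards the fence, its underside at x≈573 (about 32 mm behind the stop edge). In the wrist view it is centred at (205,145) with the spigot straight ahead at (208,15). Descend behind it and push.

```bash
python3 -m pendant '[40,-0.245,0,0.526,0,0,0, 40,-0.245,0,0.526,0,0,0, 40,-0.245,0,0.526,0,0,0, 40,-0.245,0,0.526,0,0,0, 40,-0.245,0,0.526,0,0,0, 40,0.121,0,0.056,0,0,0, 40,0.121,0,0.056,0,0,0, 40,0.121,0,0.056,0,0,0]' && python3 -m pendant '[40,0.09,0,0.042,0,0,0, 40,0.09,0,0.042,0,0,0, 40,0.09,0,0.042,0,0,0, 40,0.09,0,0.042,0,0,0, 40,0.09,0,0.042,0,0,0, 40,0.09,0,0.042,0,0,0, 40,0,0,0,0,0,0, 40,0,0,0,0,0,0]'
```

```text
time: 21.2
tcp_pos: [549.1, -122.8, 71.2]
orientation: [0.976, 0.033, 0.217, -0.007]
force: [-0.4, 0.3, 1.0]
gripper_width: 0.472
gripper_force: 0.0
time: 22.2
tcp_pos: [566.3, -121.2, 70.1]
orientation: [0.976, 0.033, 0.217, -0.007]
force: [-1.0, -0.1, -0.5]
gripper_width: 0.466
gripper_force: 0.1
```

```bash
python3 -m pendant '[40,0.1,0,0.047,0,0,0, 40,0.1,0,0.047,0,0,0, 40,0.1,0,0.047,0,0,0, 40,0.1,0,0.047,0,0,0, 40,0.1,0,0.047,0,0,0, 40,0.1,0,0.047,0,0,0, 40,0.1,0,0.047,0,0,0, 40,0.1,0,0.047,0,0,0]';python3 - <<'E'
from look import *
a=save('side','d10');b=save('scene','s10');w=save('wrist','w10')
for c in('side','scene','wrist'):
  for l in('block','port'): print(c,l,[(np.round(d['xyz'],1).tolist(),round(d['confidence'],2)) for d in finder.landmark_of(c,l) if d['xyz'][0]>450])
cv2.imwrite('pics/b10.png',np.hstack([cv2.resize(w,(420,420)),cv2.resize(b[160:380,140:340],(380,420))])[:,:,::-1])
E
```

```text
time: 23.2
tcp_pos: [592.6, -119.4, 70.0]
orientation: [0.976, 0.033, 0.216, -0.007]
force: [-2.2, -0.3, 0.2]
gripper_width: 0.469
gripper_force: 1.4
side block [([609.4, -119.8, 64.8], 0.92), ([751.4, -111.3, 20.4], 0.39)]
side port [([728.0, -110.4, 65.0], 0.73), ([601.2, -117.5, 16.7], 0.17)]
scene block [([610.9, -120.0, 65.1], 0.77)]
scene port [([728.4, -105.9, 60.0], 0.89)]
wrist block [([611.8, -117.8, 63.8], 0.58)]
wrist port []
```

View pics/b10.png

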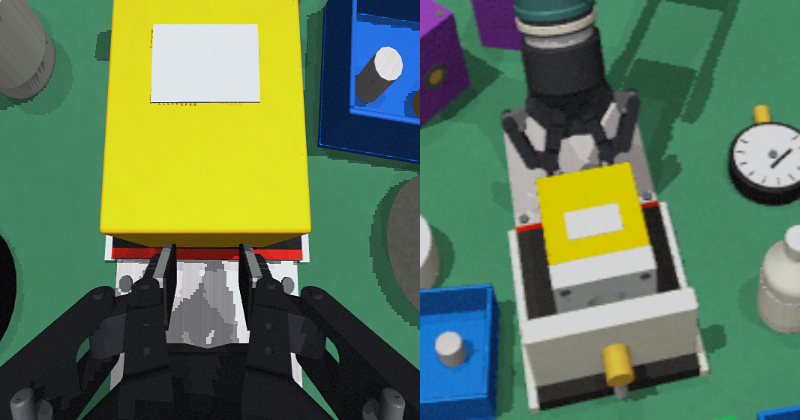

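Straight and centred; about 27 mm to go. Push 20 mm, then creep.

```bash
python3 -m pendant '[40,0.075,0,0.035,0,0,0, 40,0.075,0,0.035,0,0,0, 40,0.075,0,0.035,0,0,0, 40,0.075,0,0.035,0,0,0, 40,0.075,0,0.035,0,0,0, 40,0.075,0,0.035,0,0,0, 40,0.075,0,0.035,0,0,0, 40,0.075,0,0.035,0,0,0]' && python3 -m pendant '[40,0.03,0,0.014,0,0,0, 40,0.03,0,0.014,0,0,0, 40,0.03,0,0.014,0,0,0, 40,0,0,0,0,0,0, 40,0,0,0,0,0,0, 40,0,0,0,0,0,0, 40,0,0,0,0,0,0, 40,0,0,0,0,0,0]'
```

```text
time: 24.65
tcp_pos: [612.5, -118.2, 70.1]
orientation: [0.976, 0.033, 0.216, -0.007]
force: [-2.9, -0.3, 2.5]
gripper_width: 0.466
gripper_force: 1.9
time: 25.65
tcp_pos: [615.3, -118.0, 70.1]
orientation: [0.976, 0.033, 0.216, -0.007]
force: [-1.9, 0.4, 2.0]
gripper_width: 0.47
gripper_force: 1.0
```

```bash
python3 -m pendant '[40,0.03,0,0.014,0,0,0, 40,0.03,0,0.014,0,0,0, 40,0,0,0,0,0,0, 40,0,0,0,0,0,0, 40,0,0,0,0,0,0, 40,0,0,0,0,0,0, 40,0,0,0,0,0,0, 40,0,0,0,0,0,0]'
```

```text
time: 26.65
tcp_pos: [617.2, -117.8, 70.1]
orientation: [0.976, 0.033, 0.216, -0.007]
force: [-2.8, -0.7, 1.7]
gripper_width: 0.47
gripper_force: 1.3
```

```bash
python3 -m pendant '[40,0.03,0,0.014,0,0,0, 40,0,0,0,0,0,0, 40,0.03,0,0.014,0,0,0, 40,0,0,0,0,0,0, 40,0,0,0,0,0,0, 40,0,0,0,0,0,0, 40,0,0,0,0,0,0, 40,0,0,0,0,0,0]'
```

```text
time: 27.65
tcp_pos: [617.9, -117.7, 70.0]
orientation: [0.976, 0.033, 0.215, -0.007]
force: [-10.6, 0.4, 6.1]
gripper_width: 0.466
gripper_force: 5.2
```

Fence reached at about 11 N. Hold for over a second.

```bash
python3 -m pendant '[40,0.01,0,0.005,0,0,0, 40,0,0,0,0,0,0, 40,0,0,0,0,0,0, 40,0,0,0,0,0,0, 40,0,0,0,0,0,0, 40,0,0,0,0,0,0, 40,0,0,0,0,0,0, 40,0,0,0,0,0,0]';python3 - <<'E'
from look import *
a=save('side','d11');b=save('scene','s11')
for c in('side','scene'):
  print(c,[(np.round(d['xyz'],1).tolist(),round(d['confidence'],2)) for d in finder.landmark_of(c,'block') if d['xyz'][0]>450])
cv2.imwrite('pics/b11.png',np.hstack([cv2.resize(a[130:270,180:390],(420,420),interpolation=2),cv2.resize(b[160:380,140:340],(380,420))])[:,:,::-1])
E
```

```text
time: 28.65
tcp_pos: [618.0, -117.8, 70.0]
orientation: [0.976, 0.033, 0.215, -0.007]
force: [-11.6, 0.0, 7.5]
gripper_width: 0.469
gripper_force: 6.1
side [([731.4, 66.9, 1.6], 0.71), ([635.0, -117.7, 64.9], 0.64)]
scene [([636.5, -114.1, 62.7], 0.84), ([734.5, 62.7, 1.8], 0.74)]
```

View pics/b11.png

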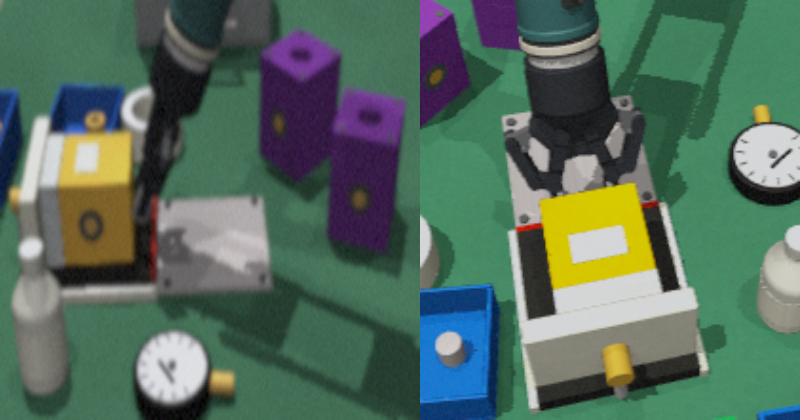

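Home against the fence: no gap shows in either view, and the block's end is at x≈636, which is where it should be. Back off.

```bash
python3 -m pendant '[40,-0.06,0,-0.028,0,0,0, 40,-0.1,0,-0.047,0,0,0, 40,-0.3,0,-0.14,0,0,0, 40,-0.6,0,-0.28,0,0,0, 40,-0.6,0,-0.28,0,0,0, 40,0,0,0,0,0,0, 40,0,0,0,0,0,0, 40,0,0,0,0,0,0]';python3 - <<'E'
from look import *
a=save('side','d12');b=save('scene','s12');w=save('wrist','w12')
for c in('side','scene','wrist'):
  print(c,[(l,np.round(d['xyz'],1).tolist(),round(d['confidence'],2)) for l in('block','tape','gauge','flask','bin') for d in finder.landmark_of(c,l)[:1]])
cv2.imwrite('pics/b12.png',np.hstack([cv2.resize(w,(420,420)),cv2.resize(b[160:380,140:340],(380,420))])[:,:,::-1])
E
```

```text
time: 29.85
tcp_pos: [565.4, -121.4, 70.4]
orientation: [0.976, 0.033, 0.217, -0.007]
force: [0.3, 0.2, -0.3]
gripper_width: 0.466
gripper_force: 0.0
side [('block', [389.9, -298.8, -2.2], 0.97), ('tape', [623.0, -318.6, -2.9], 0.79), ('gauge', [569.9, 87.9, 2.1], 0.61), ('flask', [730.2, 69.9, 3.0], 0.77), ('bin', [732.1, -295.2, 1.3], 0.78)]
scene [('block', [384.8, -301.4, -3.8], 0.86), ('tape', [625.0, -321.1, -2.8], 0.7), ('flask', [733.4, 66.7, 1.3], 0.61), ('bin', [737.1, -288.4, -2.1], 0.71)]
wrist [('block', [633.8, -116.4, 61.1], 0.58), ('flask', [729.9, 68.0, -0.5], 0.55), ('bin', [736.3, -291.7, -4.7], 0.84)]
```

View pics/b12.png

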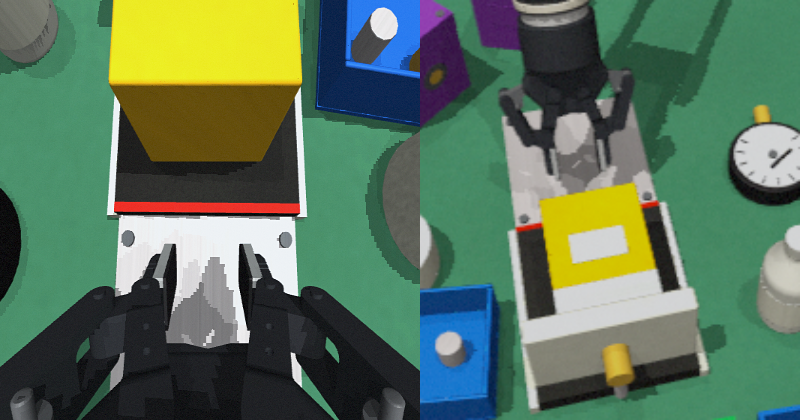

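The block lies flush and square against the fence, the fingers are clear of it, and the bystanders the networks located are where they started.

```bash
python3 -c "from rig import finish_job; print(finish_job())"
```

```text
the job is handed in; nothing more can be done
None
```

I handed the job in with the block tipped over the stop, pushed fully home over the spigot, pressed against the fence at about 11–14 N for over a second and left clear; the hand-in returned no verdict, and the closest call was about 24 N (limit 25 N) measured while seating the block against the stop.

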